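Square a lino block in the registration corner, then lay it in the inking tray

ROBOT

A 6-joint arm with a two-finger parallel gripper is mounted at the origin on a cart in front of the work surface, level with it; the furniture and walls round the work are solid. World frame = base frame: x ahead of the robot, y to its left, z up, the work surface at z = 0. Lengths are in m, angles in rad, forces in N, time in s.
With the tool pointing down it reaches from about 0.325 to 1 m from the base axis. Payload 5.1 kg.
Tool frame: the origin (TCP) lies at the very end of the fingers, on their centre line; the grasp point (between the pads) lies behind it (bot.tcp_to_grasp is the z of the grasp point in the tool frame, in m); z points along the fingers, y is the direction in which the jaws open and shut (so a half turn about z gives the same grasp; the last joint's range is limited). The gripper opens to 85 mm and grips with 20 to 120 N. Pads are 22 mm wide; open, the fingers measure 114 mm over their backs; the gripper's body (76 mm by 85 mm) begins 54 mm behind the grasp point. The pads swing forward as they close: fully open they stand 13 mm farther back than shut.
Start: joints at [-1.326, 0.124, 1.65, -0, 1.367, -0.083], TCP at [0.209, -0.615, 0.231] pointing down, gripper open.
Joint ranges: [-2.61, 2.61], [-1.02, 2.33], [0.03, 2.71], [-1.35, 4.49], [0.32, 2.68], [-2.91, 2.91]. Speed limits (rad/s): [2.57, 2.57, 3.14, 3.14, 3.14, 3.14].

INTERFACE

Orientations are given as a rotation vector (axis times angle).
In Python, from workcell import bot, hand, solver, status, capture, calibration, order, spotter gives the robot as it stands. The module is installed in compiled form; this text tells all that it offers. Calls block until the motion is done:
- bot.move_to(position, orientation): joint-space move of the TCP to a pose.
- bot.movel(position, ori=None, speed=0.15): straight line of the TCP; ori=None keeps the orientation; speed is the mean speed in m/s.
- bot.goto_joints(angles): joint-space move.
- hand.command_gripper(opening): finger opening in m; the grip force is fixed at half the most; returns when the fingers have stopped.
- bot.hold(seconds).
- solver.inverse_kinematics(position, orientation): joint angles nearest the present ones, or None.
- status.get_state(): the state.
- capture(name): name is "side" or "top"; returns the picture (480x640x3 uint8, red, green, blue); there is no depth.
- calibration(name): a dict with "fx", "fy", "cx", "cy" (pixels), "R" (3x3) and "t" (3): a world point X has camera coordinates R X + t. Camera axes: x right, y down, z forward; pixel columns grow to the right and rows downward; lengths in m; the calibration is good to about 2 mm. A picture is of the moment at which its call begins. calibration takes no time and is no camera call.
A pose or a line that the arm cannot do raises bot.Unreachable and nothing moves.
- order.sign_off(): hands the job in, once; it reports no verdict.
Trained networks look in the newest picture that a camera, given by its name, has taken for a name from the list of things; names that differ only in an ending like _2 or _b are one class to them, and where a whole thing is asked for, a point or a joint stands for the part that bears it (a point fixed in the world has none). Each returns a list of dicts, best first, with "confidence" (0 to 1); they miss things now and then, are a little off and sometimes report something else, mostly with a low value. They report only what shows in the picture. A call takes as long as a camera call. They do not tell look-alikes from the thing itself.
- spotter.search_frame(camera, label): "extent" ([left, top, right, bottom] in pixels, round what is visible of it).
- spotter.pinpoint(camera, label): "location" ([row, column] in pixels: a listed point, or the origin of a listed thing).
The state is a dict: "time": time; "q": joint angles; "dq": joint speeds; "joint_efforts": joint torques, N m; "ee_pos": TCP position; "orientation": TCP orientation; "contact_force": force on the tool from outside, world axes, zero at the start; "ft_torque": the same for the moment, N m; "width": finger opening in m.
Only numpy, scipy, OpenCV 4.12 (cv2) and the standard library are available. Lean on these libraries where they do the work, as an engineer would, in place of code of your own. Each camera call takes 0.05 s, during which the arm holds its last target. There are 200 camera calls.

TASK

Without picking it up, slide the lino block that lies on the registration board into the board's corner until it sits flush against both fences. Then grip it there, lift it straight up, and lay it face up and flat between the four corner stops of the inking tray. Leave the other things on the table where they are.

Things in the scene. Friction and masses are not known exactly. Their poses are not given: they have to be found in the camera images.
- lino_block: Flat chipboard block with a carved blue lino face, 60 mm (x) by 96 mm (y), 22 mm high plus a thin carved relief up to 26 mm; about 0.1 kg, slides easily. Origin: centre of its underside, z up. It starts flat on the registration board, 30 to 60 mm short of home along each of the board's axes, turned by up to 0.45 rad.
- register_board: Fixed plywood board, 174 mm (x) by 206 mm (y), 12 mm thick. On it two dark wooden fences, 16 mm wide, rise 12 mm above its face: far fence along +x (inner face at x = +71 mm), left fence along +y (inner face at y = +87 mm), meeting in the corner. The far fence has a finger gap from y = +10 to +68 mm, open down to the board's face. Origin: centre of its underside; z up.
- corner_home (a point): Where the centre of the block's underside lies when it is home in the corner: at (41, 39, 12) mm in the board's frame, on the board's face; axes as the board's. Home, a long side of the block touches the far fence and a short side the left fence (block x along board x).
- ink_tray: Fixed inking tray: grey base plate 95 mm (x) by 131 mm (y), 8 mm thick, with four L-shaped aluminium corner stops that rise 8 mm above it. They leave a place of 67 mm (x) by 103 mm (y) for the block; between them are openings for the fingers, 56 mm wide in the middle of each long side. Origin: centre of its underside; z up.
- tray_seat (a point): Centre of the place between the four stops, on the top of the tray's base plate, 8 mm above the table; axes as the tray's. The block lies with its long side (y) along the tray's y, either way round.
- spare_block: Bystander: another lino block, 58 x 100 x 26 mm, on the table. Origin: centre of its underside.
- wide_block: Bystander: a broader lino block, 102 x 76 x 26 mm, on the table. Origin: centre of its underside.
- baren_disc: Bystander: a baren (round wooden hand rubber, diameter 105 mm, 34 mm high with its grip) on the table. Origin: centre of its underside.
- jar_lid: Bystander: a black jar lid, diameter 77 mm, 16 mm high, lying on the table. Origin: centre of its underside.
Not all that is in view belongs to the job. What is shaped like the lino_block but red or turquoise is not meant.

How it is judged:
On the way:
1. the lino block lies flat on the registration board, flush against both fences (centre within 3 mm of home along each fence's direction, square within 0.05 rad) (x of lino_block in the frame of corner_home between -0.003 and 0.003 m and y of lino_block in the frame of corner_home between -0.003 and 0.003 m and angle between the x axis of lino_block and the x axis of register_board, either way round below 0.05 rad and z of lino_block in the frame of corner_home below 0.003 m), for 0.2 s.
At the end, for the whole second after the job is handed in: After having been squared in the corner, the lino block lies face up and flat on the tray's base plate between the four stops (centre within 7 mm of the seat, underside within 3 mm of the base plate, tilt below 0.04 rad, square to the tray within 0.1 rad, either way round), released and at rest (horizontal distance between lino_block and tray_seat below 0.007 m and z of lino_block in the frame of tray_seat between -0.003 and 0.003 m and angle between lino_block's own z axis and vertical below 0.04 rad and angle between the x axis of lino_block and the x axis of ink_tray, either way round below 0.1 rad and linear speed of lino_block below 0.01 m/s and angular speed of lino_block below 0.1 rad/s); the robot touches nothing.
It fails at once if the block is picked up off the board anywhere but in its corner (underside 8 to 30 mm above the board's face while its centre is over the board and more than 20 mm from home) (z of lino_block in the frame of register_board between 0.02 and 0.042 m and horizontal distance between lino_block and corner_home above 0.02 m and horizontal distance between lino_block and register_board below 0.085 m).
It fails at once if another thing on the table is moved by more than 30 mm (distance of any of spare_block, wide_block, baren_disc, jar_lid from where it was at the start of the episode above 0.03 m).
It also fails if it takes over 64 s, if anything falls off the work surface, if the arm or the gripper's body presses on something with over 40 N, if the wrist force passes 120 N, or if a joint passes its speed limit or range.

## Working session

There is one attempt and no reset: what is moved stays moved. The work goes in short steps, each a Python script; the robot and the scene stay as the last script left them, time stands still between calls to the robot, and variables do not carry over. Pictures are saved under pics/ and viewed, about 8 in all and at most 12, crops included, and the job is handed in when it is done.

```bash
mkdir -p pics; python3 - <<'E'
from workcell import *
import cv2,numpy as np
for n in ("side","top"):
    im=capture(n); cv2.imwrite(f"pics/{n}0.png",im[:,:,::-1])
    c=calibration(n); print(n,c["fx"],c["cx"],c["cy"],np.round(-np.array(c["R"]).T@np.array(c["t"]),3),np.round(c["R"],3).tolist())
    for l in ("lino_block","register_board","corner_home","ink_tray","tray_seat"):
        print(l,[(np.round(d["location"],1).tolist(),round(d["confidence"],2)) for d in spotter.pinpoint(n,l)])
print(bot.tcp_to_grasp,status.get_state())
E
```

```text
side 567.5050833071423 325.42590342983897 234.31887069693306 [-0.083  1.682  0.716] [[-0.92, -0.393, 0.017], [-0.166, 0.349, -0.922], [0.356, -0.851, -0.386]]
lino_block [([257.7, 319.0], 0.88), ([329.7, 287.1], 0.88), ([296.4, 276.8], 0.73)]
register_board [([262.6, 315.8], 0.91)]
corner_home [([262.1, 300.6], 0.91)]
ink_tray [([225.9, 354.3], 0.85)]
tray_seat [([228.2, 353.6], 0.57)]
top 566.2568862146821 316.8888533175581 239.22156294084377 [0.437 0.183 1.466] [[0.018, -1.0, 0.003], [-0.996, -0.018, -0.089], [0.089, -0.002, -0.996]]
lino_block [([291.2, 130.7], 0.88), ([264.2, 266.7], 0.77), ([251.2, 180.4], 0.73)]
register_board [([262.0, 266.9], 0.86)]
corner_home [([246.9, 247.9], 0.6)]
ink_tray [([262.8, 382.4], 0.73)]
tray_seat [([262.7, 380.5], 0.93)]
-0.0187 {'time': 0.6, 'q': array([-1.32558501e+00,  1.23769505e-01,  1.65026021e+00, -3.76165514e-06,
        1.36750282e+00, -8.25921365e-02]), 'dq': array([ 0.00030248, -0.00175138,  0.00061899, -0.00093463,  0.00054007,
        0.00088621]), 'joint_efforts': array([ 9.78815624e-04, -4.23287630e+01, -3.65525329e+01,  8.58664998e-05,
        7.08934549e-04, -8.37579648e-06]), 'ee_pos': array([ 0.20925422, -0.61540122,  0.23136552]), 'orientation': array([3.09942991e+00, 5.12601496e-01, 1.90094161e-06]), 'contact_force': array([ 0.73118849, -0.89159323, -0.70749155]), 'ft_torque': array([-0.00508754, -0.03773008,  0.00643187]), 'width': 0.08551686060001565}
```

```bash
python3 - <<'E'
import cv2
a=cv2.imread("pics/top0.png")[170:350,80:460]
cv2.imwrite("pics/topc.png",cv2.resize(a,None,fx=2.1,fy=2.1,interpolation=cv2.INTER_CUBIC))
E
```

```text
(no output)
```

View pics/top0.png

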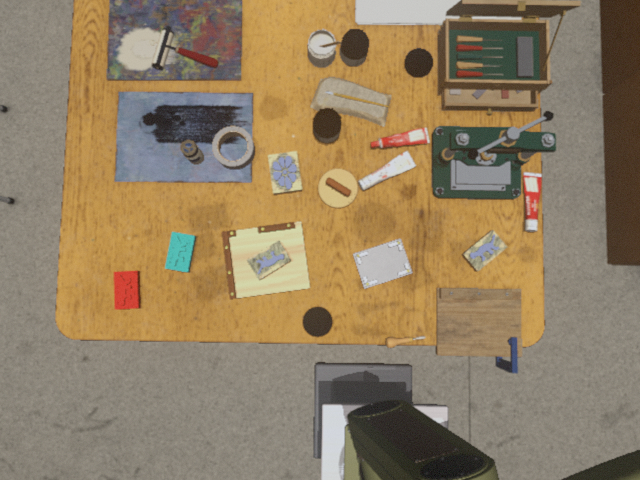

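View pics/topc.png

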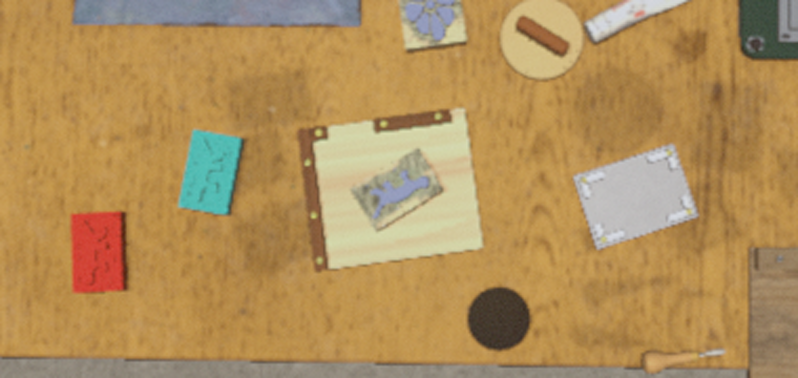

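View pics/side0.png

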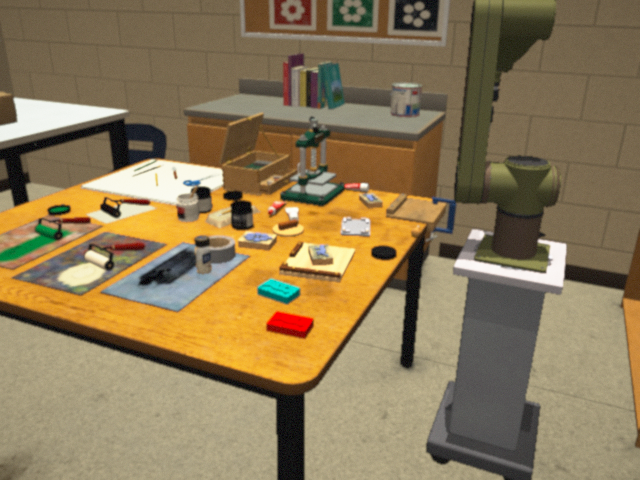

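The top view shows the board at about (267,260), with the block on it at (268,260). The tray is at (383,263). The lid at (317,321) and the baren at (338,188) are nearby. Next I'll fit outlines.

```bash
cat > h.py <<'E'
import cv2,numpy as np
from workcell import *
from scipy.optimize import least_squares
def proj(n,X):
    c=calibration(n); p=np.atleast_2d(X)@np.array(c["R"]).T+np.array(c["t"])
    return np.c_[c["fx"]*p[:,0]/p[:,2]+c["cx"],c["fy"]*p[:,1]/p[:,2]+c["cy"]]
def plane(n,uv,z):
    c=calibration(n);R=np.array(c["R"]);o=-R.T@np.array(c["t"])
    d=np.c_[(np.atleast_2d(uv)-[c["cx"],c["cy"]])/[c["fx"],c["fy"]],np.ones(len(np.atleast_2d(uv)))]@R
    return (o+d*((z-o[2])/d[:,2])[:,None])[:,:2]
def T(p,pts):  # planar pose (x,y,yaw) applied to Nx2
    c,s=np.cos(p[2]),np.sin(p[2]); return np.atleast_2d(pts)@np.array([[c,s],[-s,c]])+p[:2]
def rect(w,h): return np.array([[1,1],[1,-1],[-1,-1],[-1,1]])*[w/2,h/2]
def minrect(n,mask,z,k):
    cs,_=cv2.findContours(mask,cv2.RETR_EXTERNAL,cv2.CHAIN_APPROX_NONE); c=max(cs,key=cv2.contourArea)[:,0]
    return c
E
python3 - <<'E'
from h import *
im=cv2.imread("pics/top0.png"); K=8
def up(x0,y0,x1,y1): return cv2.resize(im[y0:y1,x0:x1],None,fx=K,fy=K,interpolation=cv2.INTER_CUBIC)
def fit(x0,y0,x1,y1,f,z):
    a=up(x0,y0,x1,y1); m=f(a); m=cv2.morphologyEx(m,cv2.MORPH_CLOSE,np.ones((25,25),np.uint8))
    m=cv2.morphologyEx(m,cv2.MORPH_OPEN,np.ones((25,25),np.uint8))
    cs,_=cv2.findContours(m,cv2.RETR_EXTERNAL,cv2.CHAIN_APPROX_NONE); c=max(cs,key=cv2.contourArea)[:,0]
    w=plane("top",(c+.5)/K-.5+[x0,y0],z)
    r=cv2.minAreaRect((w*1000).astype(np.float32)); return r,cv2.boxPoints(r)/1000
hsv=lambda a:cv2.cvtColor(a,cv2.COLOR_BGR2HSV)
tr,tb=fit(345,230,420,295,lambda a:(hsv(a)[:,:,1]<80).astype(np.uint8)*255,.008)
br,bb=fit(215,212,320,305,lambda a:((hsv(a)[:,:,1]<120)&(a[:,:,1]>150)).astype(np.uint8)*255,.012)
print("tray",tr);print("boardlight",br)
def ov(x0,y0,x1,y1,bx,z,s):
    a=up(x0,y0,x1,y1); p=(proj("top",np.c_[bx,np.full(4,z)])-[x0,y0]+.5)*K
    cv2.polylines(a,[p.astype(np.int32)],True,(255,0,255),1); return cv2.resize(a,s)
A=ov(218,216,316,304,bb,.012,(588,528)); B=ov(350,232,416,294,tb,.008,(198,186))
o=np.zeros((528,790,3),np.uint8); o[:,:588]=A; o[:186,592:790]=B; 
cv2.imwrite("pics/fit.png",o)
E
```

```text
tray ((508.6802673339844, 11.737838745117188), (97.39307403564453, 133.82955932617188), 19.10124969482422)
boardlight ((513.3864135742188, 304.06622314453125), (177.38912963867188, 193.7021026611328), 8.78207778930664)
```

View pics/fit.png

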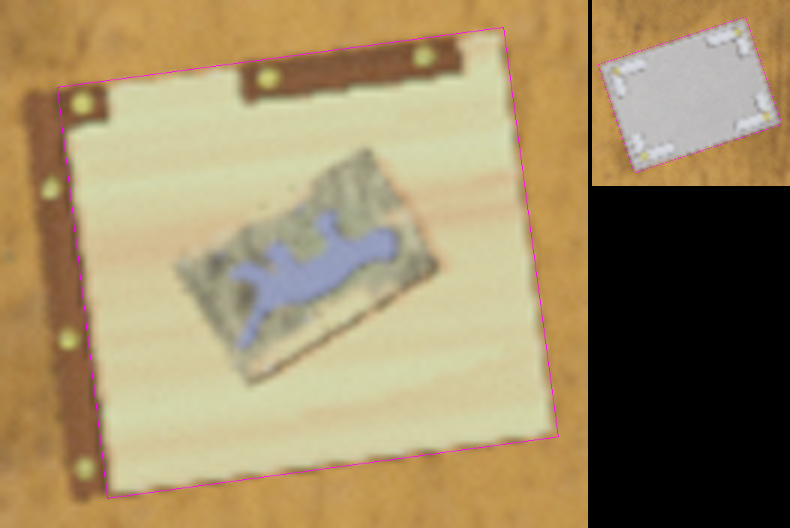

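The tray fit is clean, at (0.509, 0.012) with yaw 0.333. The board's light face fits with yaw 0.153. In the zoomed picture the block's corners are at about (370,150), (175,262), (250,384) and (438,267). I plan to grip it across its 60 mm side, drag it flat on the board and press it against both fences, with the far finger in the fence gap.

```bash
cat >> h.py <<'E'
from scipy.spatial.transform import Rotation as Ro
board=np.array([.5122,.3115,.1533]); tray=np.array([.5087,.0117,.3334])
def ori(yaw,flip):
    y=np.array([np.cos(yaw),np.sin(yaw),0])*(-1 if flip else 1); z=np.array([0,0,-1.]); x=np.cross(y,z)
    return Ro.from_matrix(np.c_[x,y,z]).as_rotvec()
E
python3 - <<'E'
from h import *
px=np.array([[370,150],[175,262],[250,384],[438,267]])/6.+[218,216]-.5
b=rect(.060,.096)  # ++,+-,--,-+
L=np.array([b[1],b[0],b[3],b[2]]); Z=np.array([.034,.034,.012,.012])
f=lambda p:(proj("top",np.c_[T(p,L),Z])-px).ravel()
s=least_squares(f,[.51,.3,.5],x_scale=[.01,.01,.1]); print("block",s.x,"res px",np.round(s.fun,1))
home=T(board,[.041,.039])[0]; print("home",home,"block in board",(s.x[:2]-board[:2])@np.array([[np.cos(.1533),-np.sin(.1533)],[np.sin(.1533),np.cos(.1533)]]),s.x[2]-.1533)
print("home px",proj("top",[*home,.012]),"board px",proj("top",[*board[:2],0]), "seat",proj("top",[*tray[:2],.008]))
# left fence outer edge at z=.024, in zoom pixels
print((proj("top",np.c_[T(board,[[.087,.103],[-.087,.103],[.087,-.103]]),[.024,.024,.012]])-[218,216]+.5)*6)
for nm,p,z in (("start",s.x,.0),("home",[*home,.1533],0),("tray",tray,0)):
    for fl in (0,1):
        for zz in (.009,.1): print(nm,fl,zz,np.round(solver.inverse_kinematics(np.array([p[0],p[1],zz]),ori(p[2],fl)),2))
E
```

```text
block [0.51078346 0.30235429 0.55575774] res px [-0.2 -0.7 -0.4 -0.  -0.1  0.2  0.8  0.5]
home [0.54676386 0.35630334] block in board [-0.00279648 -0.00882214] 0.4024577387154651
home px [[248.69552404 245.72000021]] board px [[266.14631209 259.69501695]] seat [[382.18120763 263.01152125]]
[[ 21.54020099  92.7189678 ]
 [ 70.99801169 499.10444584]
 [500.99376402  31.6636241 ]]
start 0 0.009 [ 0.44  0.24  1.93 -0.    0.98 -0.11]
start 0 0.1 [ 0.44  0.12  1.89 -0.    1.14 -0.11]Traceback (most recent call last):
  File "<stdin>", line 13, in <module>
    return _wrapfunc(a, 'round', decimals=decimals, out=out)
    return _wrapit(obj, method, *args, **kwds)
    result = getattr(arr, method)(*args, **kwds)
TypeError: unsupported operand type(s) for *: 'NoneType' and 'float'
```

```bash
cat >> h.py <<'E'
bx=np.array([np.cos(.1533),np.sin(.1533),0]); by=np.array([-bx[1],bx[0],0])
def st():
    s=status.get_state(); return s["time"],np.array(s["ee_pos"]),np.array(s["contact_force"]),s["width"]
def inboard(p): d=np.array(p)[:2]-board[:2]; return np.array([d@bx[:2],d@by[:2]])*1000
def show(m): t,p,f,w=st(); print(m,round(t,2),"board mm",inboard(p).round(1),"z",round(p[2],4),"F bx,by,z",(f@bx).round(1),(f@by).round(1),f[2].round(1),"w",round(w,4))
def push(d,lim,maxd,step=.001,speed=.03):
    f0=st()[2]@d; p=st()[1]
    for i in range(1,int(maxd/step)+1):
        bot.movel(p+d*step*i,speed=speed)
        f=st()[2]@d-f0
        if f<-lim: return i*step,f
    return None,f
E
python3 - <<'E'
from h import *
b=np.array([.51078,.30235,.5558]); o=ori(b[2],0)
bot.move_to([b[0],b[1],.15],o); show("above")
bot.movel([b[0],b[1],.010],speed=.12); show("down")
if abs(st()[2][2])<8:
    hand.command_gripper(.05); show("grip")
E
```

```text
above 3.98 board mm [-2.5 -9.4] z 0.1501 F bx,by,z 0.4 -0.1 -0.0 w 0.0855
down 5.3 board mm [-1.9 -8.6] z 0.0111 F bx,by,z -0.4 0.4 0.1 w 0.0854
grip 5.66 board mm [-1.8 -8.5] z 0.0113 F bx,by,z -0.8 1.0 4.0 w 0.0587
```

```bash
python3 - <<'E'
from h import *
p=T(board,[-.003+.002,.039-.008])[0]
bot.movel([p[0],p[1],.0105],ori(.1533,0),speed=.06); show("squared")
print(push(bx,8,.055,.002,.06)); show("x")
print(push(by,8,.02,.001,.03)); show("y")
cv2.imwrite("pics/t1.png",cv2.resize(capture("top")[216:304,218:316,::-1],None,fx=6,fy=6,interpolation=cv2.INTER_CUBIC))
E
```

```text
squared 6.47 board mm [-0.4 31.3] z 0.0113 F bx,by,z 0.4 0.1 5.0 w 0.0584
(0.044, np.float64(-11.625873530199351))
x 11.97 board mm [41.3 31.4] z 0.0114 F bx,by,z -11.2 -0.1 13.0 w 0.0587
(0.011, np.float64(-12.079780742861855))
y 14.72 board mm [41.2 39.1] z 0.0113 F bx,by,z -4.2 -12.2 9.7 w 0.0583
```

View pics/t1.png

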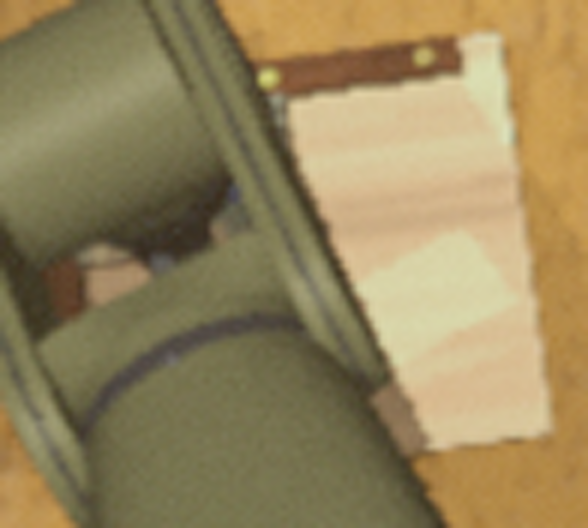

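Both contacts came where the home position predicts: TCP at (41.3, 39.1) mm in the board frame, against (41, 39). The arm hides most of the block in this picture, so I'll release, retreat and check that it is flush.

```bash
python3 - <<'E'
from h import *
bot.hold(.3); hand.command_gripper(.085); show("open")
p=st()[1]; bot.movel(p+[0,0,.13],speed=.25)
bot.move_to([.42,-.05,.2],ori(.15,0)); show("away")
im=capture("top")[:,:,::-1]; cv2.imwrite("pics/top2.png",im)
a=cv2.resize(im[216:304,218:316],None,fx=6,fy=6,interpolation=cv2.INTER_CUBIC)
home=np.array([*T(board,[.041,.039])[0],.1533]); 
for z,c in ((.034,(255,0,255)),):
    q=(proj("top",np.c_[T(home,rect(.06,.096)),np.full(4,z)])-[218,216]+.5)*6
    cv2.polylines(a,[q.astype(np.int32)],True,c,1)
cv2.imwrite("pics/t2.png",a)
E
```

```text
open 15.46 board mm [41.2 42.5] z 0.011 F bx,by,z 0.1 0.3 -0.3 w 0.0849
away 17.72 board mm [-145.9 -342.8] z 0.1999 F bx,by,z -0.8 -0.2 0.4 w 0.0852
```

View pics/t2.png

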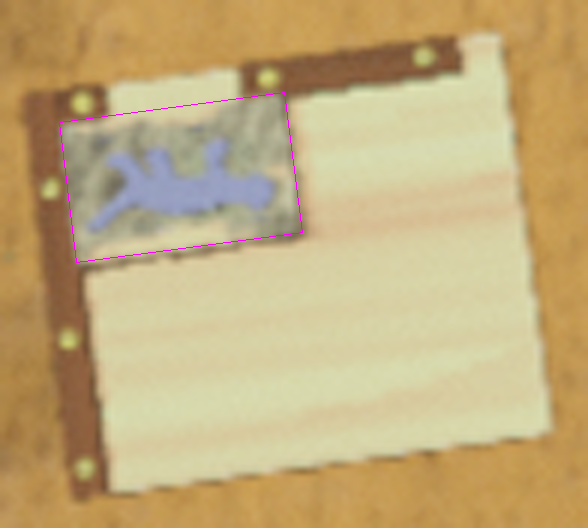

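The block looks flush against both fences. Its right edge sits about 5 zoomed px (roughly 1.7 mm) to the right of my outline, as the left fence does too, so my board estimate is off by that much in y. I'll regrip with that correction, press both ways again as insurance, then lift and carry.

```bash
python3 - <<'E'
from h import *
h=T(board,[.041,.0374])[0]; o=ori(.1533,0)
bot.move_to([h[0],h[1],.14],o)
bot.movel([h[0],h[1],.010],speed=.12); show("down")
hand.command_gripper(.05); show("grip")
print(push(bx,8,.006)); print(push(by,8,.006)); bot.hold(.3); show("pressed")
p=st()[1]; 
bot.movel([p[0],p[1],.15],speed=.12); show("lifted")
cv2.imwrite("pics/s3.png",cv2.resize(capture("side")[190:300,240:400,::-1],None,fx=4,fy=4))
np.save("press.npy",p)
E
```

```text
down 20.57 board mm [41.9 37.7] z 0.0112 F bx,by,z 0.0 0.1 -0.1 w 0.0846
grip 20.93 board mm [41.6 37.7] z 0.0114 F bx,by,z -2.4 -0.9 6.1 w 0.0587
(0.003, np.float64(-9.454042239727505))
(0.002, np.float64(-8.220042751295797))
pressed 22.48 board mm [41.5 37.8] z 0.0114 F bx,by,z -4.0 -8.1 5.5 w 0.0585
lifted 23.78 board mm [40.8 37.6] z 0.1486 F bx,by,z -0.5 1.2 -1.3 w 0.0588
```

View pics/s3.png

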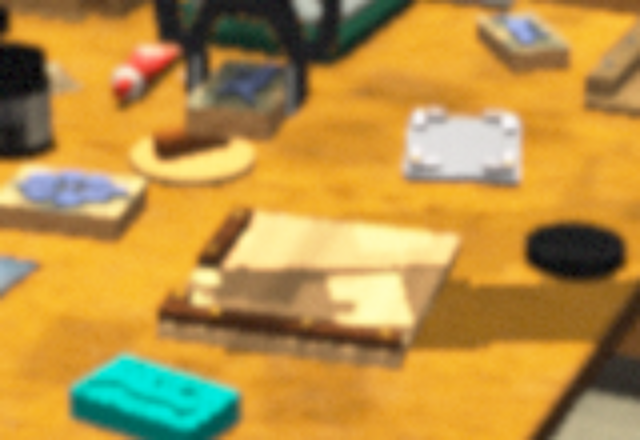

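The block is held level at about (240,90) in this crop. Next I'll place it in the tray with a guarded descent.

```bash
python3 - <<'E'
from h import *
o=ori(tray[2],0)
bot.move_to([tray[0],tray[1],.13],o); 
bot.movel([tray[0],tray[1],.026],speed=.12); show("pre"); p=st()[1]; print((p[:2]-tray[:2])*1000)
f0=st()[2][2]
for z in np.arange(.023,.0045,-.0015):
    bot.movel([tray[0],tray[1],z],speed=.03); t,p,f,w=st()
    if f[2]-f0>6: break
show("down"); print(z,f)
E
```

```text
pre 26.16 board mm [ -48.4 -295.9] z 0.0268 F bx,by,z -0.0 0.2 -0.7 w 0.0585
[0.81712717 0.01366031]
down 29.16 board mm [ -49.  -295.8] z 0.0074 F bx,by,z -3.3 0.8 5.3 w 0.0587
0.006499999999999985 [-3.36230277  0.29449008  5.30614418]
```

It made contact at z = 0.0074, exactly the seated height. I'll release and check.

```bash
python3 - <<'E'
from h import *
hand.command_gripper(.085); p=st()[1]
bot.movel(p+[0,0,.14],speed=.15); bot.move_to([.25,-.5,.25],ori(-1.0,0)); show("away")
im=capture("top")[:,:,::-1]; s=capture("side")[:,:,::-1]; x0,y0=350,232
a=cv2.resize(im[y0:y0+62,x0:x0+66],None,fx=7,fy=7,interpolation=cv2.INTER_CUBIC)
for w,h,z,c in ((.095,.131,.008,(255,0,255)),(.06,.096,.030,(0,0,255))):
    q=(proj("top",np.c_[T(tray,rect(w,h)),np.full(4,z)])-[x0,y0]+.5)*7
    cv2.polylines(a,[q.astype(np.int32)],True,c,1)
b=cv2.resize(s[200:260,325:385],None,fx=5,fy=5,interpolation=cv2.INTER_CUBIC)
o=np.zeros((434,770,3),np.uint8); o[:,:462]=a; o[:300,466:766]=b; cv2.imwrite("pics/t4.png",o)
E
```

```text
away 32.72 board mm [-382.3 -761.5] z 0.2497 F bx,by,z -0.2 0.4 0.5 w 0.0851
```

View pics/t4.png

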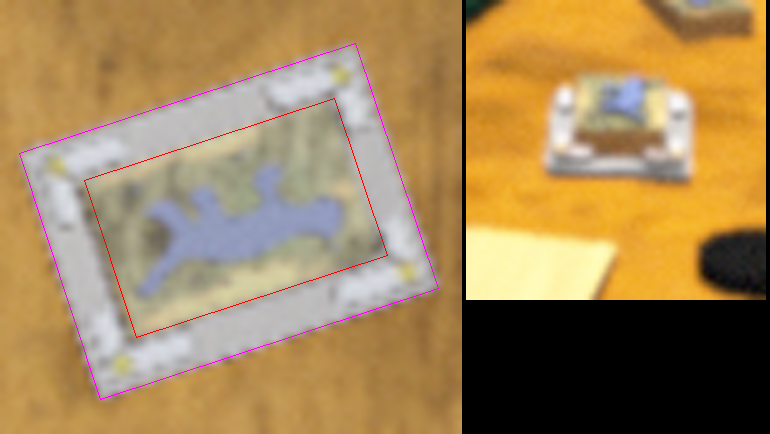

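The block lies between all four stops. Its outline matches the predicted seat to within about 1 mm, and the side view shows it level. Handing in.

```bash
python3 -c "
from workcell import *
order.sign_off(); print(status.get_state()['time'])"
```

```text
the job is handed in; nothing more can be done
the job is handed in; nothing more can be done
```

The lino block now lies face up and flat between the four stops of the inking tray. I handed the job in at about 33 s of the 64 s allowed; no verdict was reported.

**Squaring in the corner:** I gripped the block across its short side and dragged it flat over the board, without lifting. I pressed it against both fences until contact, released it and checked it in the top picture, then regripped and pressed both ways again. Contact came at 41 mm along the board's x and about 38 to 39 mm along its y, where home is (41, 39). Then I lifted it straight up.

**Placing in the tray:** the guarded descent met the base plate at the expected seated height (TCP z = 7.4 mm). The last pictures show the block level between all four stops, within about 1 mm of the predicted seat. The arm was clear of everything.

**What disagreed:** my first fit of the board was about 1.7 mm off in y against the pictures. I corrected that before the final grip.

**Not measured:** I judged squareness and flushness from the contact forces and the pictures only. I did not measure the other objects again, but the robot never came near them.

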